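# Clip on the pull handle and draw out the bearing tray

## Task

Pick up the pull handle and clip its snap hook onto the steel eye of the little drawer: the eye has to push the sprung gate in and the gate has to snap shut behind it. Then draw the drawer all the way out to its stop by the handle, without pushing or pulling at the drawer itself, and leave the handle lying flat on the board, still clipped on. Leave the other things on the board alone.

Things in the scene. Friction and masses are not known exactly. Their poses are not given: they have to be found in the camera images.
- grip (a point): Grasp point of the loose pull handle, a grey plastic bar 96 long, 28 wide, 36 mm high, lying flat on the bamboo board (board top 18 mm above the table), with a flat aluminium snap hook on its front end; about 0.16 kg. On the bar's centre line, 18 mm above its underside, 33 mm behind its front end. x runs along the bar to the hook, y to the gate's side, z up. Gripped from above across the 28 mm.
- loop (a point): Centre of the snap hook's flat loop (8 mm round bar), 79 mm ahead of grip and 2 mm higher, same axes. Centre lines: rear end x = -42 mm, closed front end x = +46 mm, solid spine along y = -26 mm; along y = +26 mm the sprung gate, 7 mm thick, pivot at x = -30 mm, free tip at x = +26 mm, and from there to the front end the fixed nose (its rounded end at x = +28 mm).
- gate_mid (a point): The place on the hook's gate where the eye's bar should press it in, in the loop's plane 16 mm ahead of and 26 mm beside loop; good within 6 mm fore and aft. It swings with the gate. The bar gets past the gate's tip when it is 35 to 45 mm inward of the gate's rest line; once inside, shifting it towards the loop's front end (+x of loop) also frees the tip.
- gate (a joint): Swing of the hook's gate: 0 shut (it cannot open outward), grows inward to 0.85 rad. A spring shuts it; pressing it in near the tip takes about 2.5 to 4 N.
- eye (a point): Middle of the upright front bar of the steel eye, 36 mm above the board. The eye is a closed D of 8 mm round bar in an upright plane: its front bar stands 46 mm (centre) before the drawer front, joined to it by level legs 26 mm below and 26 mm above this point (centres). x points from the bar to the drawer front, so the drawer is drawn towards -x; z up. The loop's front end passes sideways through it.
- drawer_box: Fixed plywood box on the board, 130 mm deep (x), 124 mm wide (y), 78 mm high, origin under its centre, open at -x, where the small aluminium drawer with the eye slides out towards -x; in the drawer lies a blue bearing holder.
- tray (a joint): How far the drawer is out: it starts between 0 and 0.01 m and stops fully out at 0.07 m. It slides stiffly (about 2.5 N) and stays where it is left.
- jar_mid (a point): Middle of a standing glass spice jar, 50 mm wide, 100 mm high, with a twist cap; a bystander. z is its axis.
- screwdriver: Grey plastic screwdriver, 160 mm long, lying along its own x on the board; a bystander.
- pads: Two aluminium riser pads lying stacked, 55 by 85 mm, 18 mm high together; a bystander.
- kingpin: Steel kingpin bolt, 70 mm long, lying along its own x on the board; a bystander.
Things that resemble listed ones, but are neither listed nor needed, are in the scene too. What is shaped like the part that bears grip but pink is not meant.

How it is judged:
By the outcome, as a careful person would: the job done as asked, in the order asked, and still so for the second after the job is handed in, with the robot touching nothing.
It also fails if it takes over 54 s, if anything falls off the work surface, if the arm or the gripper's body presses on something with over 40 N, if the wrist force passes 120 N, or if a joint passes its speed limit or range.

## Robot

A 6-joint arm with a two-finger parallel gripper is mounted at the origin on the work surface. World frame = base frame: x ahead of the robot, y to its left, z up, the work surface at z = 0. Lengths are in mm, angles in rad, forces in N, time in s.
With the tool pointing down it reaches from about 250 to 775 mm from the base axis. Payload 8.9 kg.
Tool frame: the origin (TCP) lies between the finger pads; the fingertips stand 14 mm ahead of it and the grasp point (between the pads) lies 5 mm behind it; z points along the fingers, y is the line along which they close (so a half turn about z gives the same grasp; the last joint's range is limited). The gripper opens to 85 mm and grips with 20 to 120 N. Pads are 22 mm wide; open, the fingers measure 114 mm over their backs; the gripper's body (76 mm by 85 mm) begins 54 mm behind the grasp point. The pads swing forward as they close: fully open they stand 13 mm farther back than shut.
Start: joints at [1.143, 0.291, -0.153, 1.127, 0, 1.431], TCP at [149.515, 503.258, 245.305] pointing down, gripper open.
Joint ranges: [-2.52, 2.52], [-0.91, 1.74], [-1.3, 1.37], [-1.96, 2.02], [-1.52, 1.47], [-3.14, 3.14]. Speed limits (rad/s): [2.22, 2.22, 2.79, 3.14, 3.14, 3.14].

## Interface

Orientations are given as a unit quaternion [x, y, z, w].
In Python, from workcell import r gives the robot as it stands. Calls block until the motion is done:
- r.move_to(position, orientation): joint-space move of the TCP to a pose.
- r.line_to(position, ori=None, v=150, f_stop=None): straight line of the TCP; ori=None keeps the orientation; v is the mean speed in mm/s. With f_stop (N) it stops when the force on the tool has changed by that much, and returns True; else False.
- r.set_joints(angles): joint-space move.
- r.ungrasp() and r.grasp(grip_force=None): open the fingers fully, or close them until they stop; grip_force is the grip in N (None keeps the last).
- r.pause(seconds).
- r.solve_ik(position, orientation): joint angles nearest the present ones, or None.
- r.snapshot(name): name is "scene" or "top" or "wrist"; returns a dict with "frame" (400x640x3 uint8, red, green, blue), "camera_matrix" (3x3 intrinsics, pixels), "rvec" (rotation vector, rad) and "tvec" (3), from world to camera coordinates, as OpenCV has them. Camera axes: x right, y down, z forward; pixel columns grow to the right and rows downward; lengths in mm; the calibration is good to about 2 mm. The wrist camera is an equidistant fisheye: a pixel r from the principal point sees the ray r / f radians off the axis. A picture is of the moment at which its call begins. There is no depth.
A pose or a line that the arm cannot do raises r.Unreachable and nothing moves.
- r.hand_in(): hands the job in; it is judged then, once.
Readings, each from a call of its own:
- r.current_time(): time.
- r.current_joints(): joint angles.
- r.current_dq(): joint speeds.
- r.current_joint_efforts(): joint torques, N m.
- r.current_tool_pos(): TCP position.
- r.current_tcp_rot(): TCP orientation.
- r.current_contact_force(): force on the tool from outside, world axes, zero at the start.
- r.current_moment(): the same for the moment, N m.
- r.current_finger_gap(): opening from 0.0 (shut) to 1.0 (fully open).
- r.current_finger_force(): force on a finger pad.
Only numpy, scipy, OpenCV 4.12 (cv2) and the standard library are available. Lean on these libraries where they do the work, as an engineer would, in place of code of your own. Each camera call takes 0.05 s, during which the arm holds its last target. There are 200 camera calls.

## Working session

There is one attempt and no reset: what is moved stays moved. The work goes in short steps, each a Python script; the robot and the scene stay as the last script left them, time stands still between calls to the robot, and variables do not carry over. Pictures are saved under pics/ and viewed, at most 10 in all, crops included, and the job is handed in when it is done.

```bash
mkdir -p pics; ls; cat > h.py <<'E'
import numpy as np, cv2, pickle
from scipy.spatial.transform import Rotation as R
def ray(s,u,v,fish=False):
    K=s["camera_matrix"];Rm=cv2.Rodrigues(np.array(s["rvec"],float))[0];t=np.array(s["tvec"],float).ravel()
    x=(u-K[0][2])/K[0][0];y=(v-K[1][2])/K[1][1]
    if fish:
        th=np.hypot(x,y);k=np.sin(th)/max(th,1e-9);d=np.array([x*k,y*k,np.cos(th)])
    else: d=np.array([x,y,1.])
    return -Rm.T@t, Rm.T@d
def onz(s,u,v,z,fish=False):
    o,d=ray(s,u,v,fish);return o+d*(z-o[2])/d[2]
def proj(s,p):
    q=cv2.projectPoints(np.array(p,float).reshape(-1,1,3),np.array(s["rvec"],float),np.array(s["tvec"],float),np.array(s["camera_matrix"],float),None)[0];return q.reshape(-1,2)
def down(yaw): # tool z down, tool y axis at angle yaw in the world
    y=np.array([np.cos(yaw),np.sin(yaw),0]);z=np.array([0,0,-1.]);x=np.cross(y,z)
    return R.from_matrix(np.c_[x,y,z]).as_quat()
def snap(n,f):
    from workcell import r
    s=r.snapshot(n);pickle.dump(s,open(f"pics/{f}.pkl","wb"));cv2.imwrite(f"pics/{f}.png",s["frame"][:,:,::-1]);return s
E
python3 - <<'E'
from h import *
a=snap("top","top0");b=snap("scene","scene0")
for s in(a,b):
    o,_=ray(s,320,200);print(s["camera_matrix"],o)
cv2.imwrite("pics/both.png",cv2.resize(np.vstack([a["frame"],b["frame"]])[:,:,::-1],(480,600),interpolation=cv2.INTER_AREA))
E
```

```text
pics
[[375.77197876   0.         324.68833031]
 [  0.         375.77197876 189.87508107]
 [  0.           0.           1.        ]] [ 331.08521396  -97.90450995 1046.59911014]
[[425.63793826   0.         316.08651349]
 [  0.         425.63793826 201.12442409]
 [  0.           0.           1.        ]] [1215.12336177  463.59556659  981.42987495]
```

View pics/top0.png

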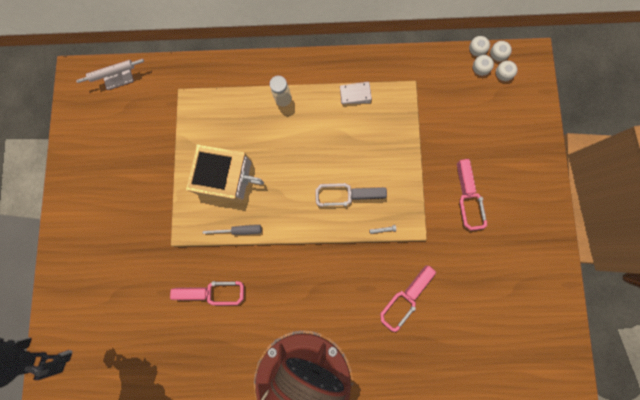

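View pics/scene0.png

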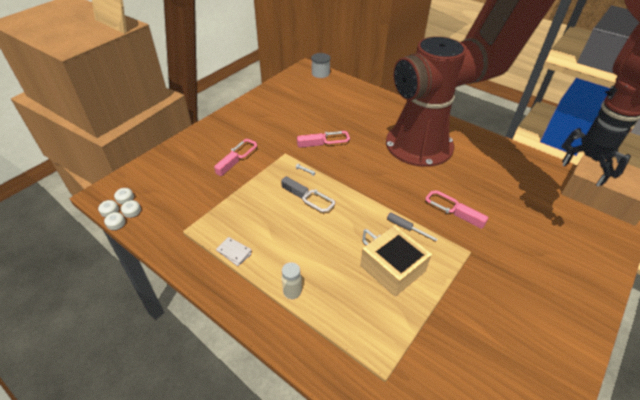

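The top view shows the grey handle at (369,194), with its loop at (333,195). The drawer box is at (218,172) and its eye at (258,182). The hook-shaped candidates are grey (352,194), pink (207,294), pink (408,298) and pink (472,195). Only the grey one on the board fits, since the pink ones are excluded. I'll confirm this in a crop.

```bash
python3 - <<'E'
from h import *
a=cv2.imread("pics/top0.png");b=cv2.imread("pics/scene0.png")
c=cv2.resize(a[140:225,235:395],(800,425)[:2],interpolation=cv2.INTER_CUBIC)
d=cv2.resize(b[170:270,270:440],(298,175),interpolation=cv2.INTER_CUBIC)
e=np.zeros((600,800,3),np.uint8);e[:425]=c;e[425:,:298]=d
f=cv2.resize(b[170:220,275:345],(245,175),interpolation=cv2.INTER_CUBIC);e[425:,300:545]=f
f=cv2.resize(b[220:270,355:425],(245,175),interpolation=cv2.INTER_CUBIC);e[425:,550:795]=f
cv2.imwrite("pics/crop1.png",e)
E
```

```text
(no output)
```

View pics/crop1.png

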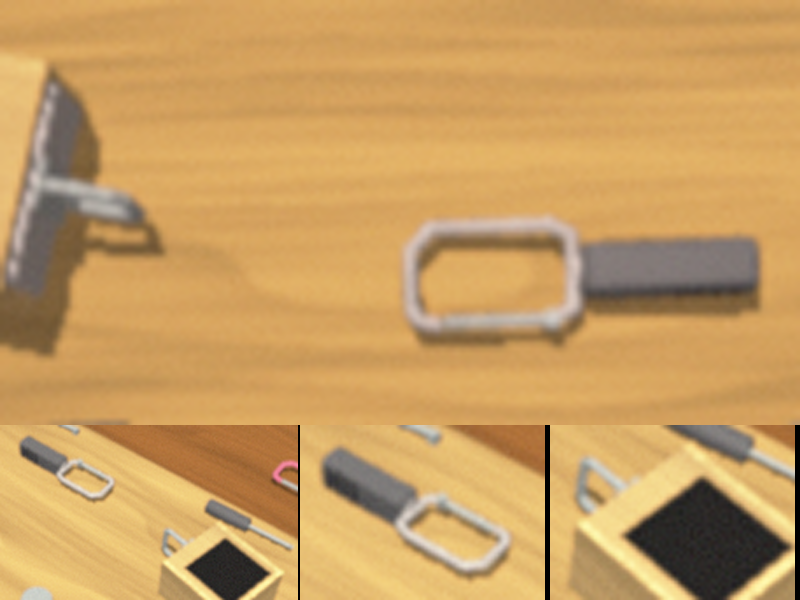

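The crop confirms the grey handle. The bar spans crop (583..758, 240..297) and the loop (405..582, 220..333). The thinner, greenish gate is on the robot's side (lower edge), with its pivot near the bar at (555,320). The eye bar is at about crop (135,213).

```bash
python3 - <<'E'
from h import *
from workcell import r
s=pickle.load(open("pics/top0.pkl","rb"))
P=lambda u,v,z:onz(s,235+u/5,140+v/5,z)
print("bar ends top", P(583,270,54),P(757,263,54))
print("loop ends", P(412,275,38),P(575,273,38)); lp=(P(412,275,38)+P(575,273,38))/2
print("eye top",P(138,213,80),"leg root",P(42,183,80))
# triangulate eye bar top
t=pickle.load(open("pics/scene0.pkl","rb"))
o1,d1=ray(s,235+138/5,140+213/5);o2,d2=ray(t,366.4,231.4)
k=np.linalg.lstsq(np.c_[d1,-d2],o2-o1,rcond=None)[0];print("tri",o1+k[0]*d1,o2+k[1]*d2)
e=P(138,213,80)
m=(e+lp)/2
for yaw in (0,np.pi):
    print(r.solve_ik([m[0],m[1],300],down(yaw)))
q=min([down(0),down(np.pi)],key=lambda q:(lambda j:9 if j is None else abs(j[5]))(r.solve_ik([m[0],m[1],300],q)))
r.move_to([m[0],m[1],300],q); print(r.current_tool_pos(),r.current_time())
w=snap("wrist","w1");print(w["camera_matrix"],ray(w,320,200,True))
E
```

```text
bar ends top [ 484.4036541 -142.5589409   54.       ] [ 485.6622844  -235.14444208   54.        ]
loop ends [486.64554562 -50.42630449  38.        ] [ 485.34737997 -138.89394943   38.        ]
eye top [517.07371697  91.2621752   80.        ] leg root [534.64409787 142.35072214  80.        ]
tri [521.13862014  95.39653966  58.87432973] [516.00470826 103.72522227  59.51643739]
[-0.14925719  0.22098352 -0.10271661  1.2470962   0.          1.42153913]
[-0.14925719  0.22098352 -0.10271661  1.2470962   0.         -1.72005352]
[501.4627723   -0.95789767 299.94135851] 2.3083
[[309.70691629   0.         319.16386559]
 [  0.         309.70691629 199.46727601]
 [  0.           0.           1.        ]] (array([501.89420707,  66.40068195, 429.21257234]), array([ 0.00386363, -0.26644999, -0.963841  ]))
```

View pics/w1.png

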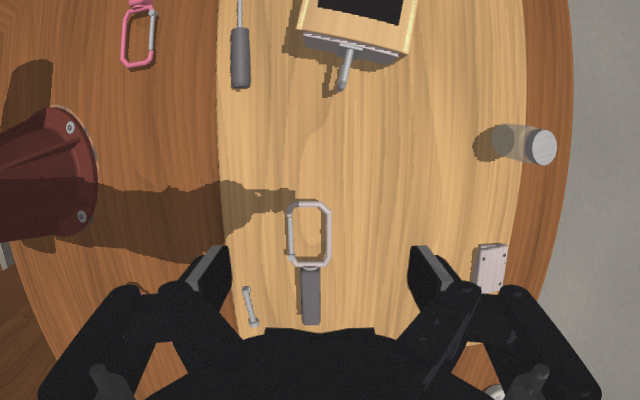

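The wrist view shows the handle below the gripper: loop (288..330, 200..268), bar (303..320, 268..324), gate on the left. The eye's bar end is near (343,85). The bar and loop lengths from the top view agree with the given sizes, at 93 and 88 mm. So grip ≈ (485.3, -175.7), heading about 90°. Grasping now.

```bash
python3 - <<'E'
from h import *
from workcell import r
q=down(0)
r.move_to([485.3,-175.7,90],q)
r.line_to([485.3,-175.7,37],v=80)
r.grasp(80); print("gap",r.current_finger_gap(),r.current_finger_force(),r.current_tool_pos(),r.current_contact_force())
r.line_to([485.3,-175.7,53],v=80)
# box heading from black opening in the top view
s=pickle.load(open("pics/top0.pkl","rb"));im=s["frame"]
m=(im.max(2)<45).astype(np.uint8);m[:130]=0;m[230:]=0;m[:,:170]=0;m[:,260:]=0
c=max(cv2.findContours(m,0,2)[0],key=cv2.contourArea)
p=np.array([onz(s,u,v,94)[:2] for u,v in c.reshape(-1,2)],np.float32)
rc=cv2.minAreaRect(p);print(rc);hd=np.radians([rc[2],rc[2]+90]);h=hd[np.argmin(abs(hd-np.radians(79)))];print(np.degrees(h))
h_=np.array([np.cos(h),np.sin(h)]);g=np.array([-h_[1],h_[0]])
e=np.array([517,93]);gp=e-95*h_-60*g
Q=down(h-np.pi/2);print(gp,r.solve_ik([*gp,53],Q))
r.line_to([*gp,53],Q,v=120)
print(r.current_time(),r.current_tool_pos())
w=snap("wrist","w2");snap("top","t2");snap("scene","s2")
E
```

```text
gap 0.3130160421967466 79.3524169921875 [ 485.70001729 -175.90295508   37.48283747] [-0.98958132  0.81136295  4.58307316]
((551.4551391601562, 223.35546875), (81.89990234375, 80.4233627319336), 78.29883575439453)
78.29883575439453
[556.48643805 -12.19420711] [-0.15325574  0.5286443  -0.34008338  0.70206864  0.          1.62176443]
6.7833 [556.26319205 -12.62074717  52.93841129]
```

View pics/w2.png

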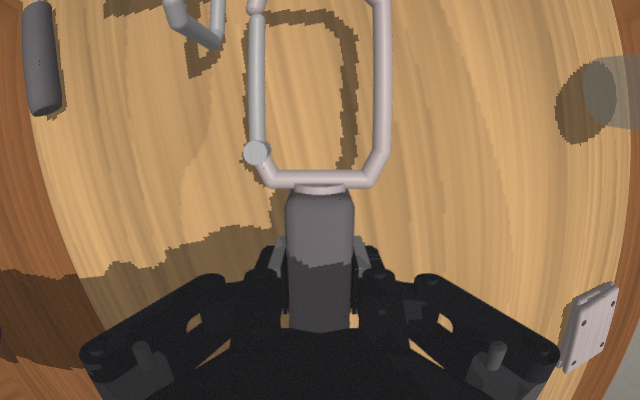

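The handle sits straight in the fingers. The loop's spine is at col 382, the gate at col 257 with its pivot at (256,152). The eye is at upper left, its front bar running from its top (175,22) to its bottom (217,42).

```bash
python3 - <<'E'
from h import *
w=pickle.load(open("pics/w2.pkl","rb"))
print("eye",onz(w,176,20,80,True),onz(w,216,41,28,True))
pv=onz(w,256,152,54,True);print("pivot",pv,"gate",onz(w,257,60,54,True),"spine",onz(w,382,60,54,True),"tip/nose",onz(w,256,10,54,True),"rear",onz(w,320,179,54,True))
t=pickle.load(open("pics/t2.pkl","rb"));s=pickle.load(open("pics/s2.pkl","rb"))
A=cv2.resize(cv2.cvtColor(t["frame"],4)[150:210,235:315],(800,600)[:2],interpolation=2)[:,:]
A=cv2.resize(cv2.cvtColor(t["frame"],4)[150:206,240:320],(800,560),interpolation=2)[:, :]
B=cv2.resize(cv2.cvtColor(s["frame"],4)[215:265,345:395],(300,300),interpolation=2)
C=cv2.resize(cv2.cvtColor(w["frame"],4)[0:60,150:270],(600,300),interpolation=2)
e=np.zeros((600,800,3),np.uint8);e[:300,:600]=C
e[300:,:300]=B;e[300:,305:705]=cv2.resize(cv2.cvtColor(t["frame"],4)[150:210,240:320],(400,300),interpolation=2)
cv2.imwrite("pics/c2.png",e)
E
```

```text
eye [528.61184437 100.45865024  80.        ] [527.42028676 104.51915866  28.        ]
pivot [541.54001392  44.5232445   54.        ] gate [550.35183869  82.43381726  54.        ] spine [600.82635285  72.01585533  54.        ] tip/nose [554.13734696 104.757983    54.        ] rear [565.52767451  27.56082011  54.        ]
```

View pics/c2.png

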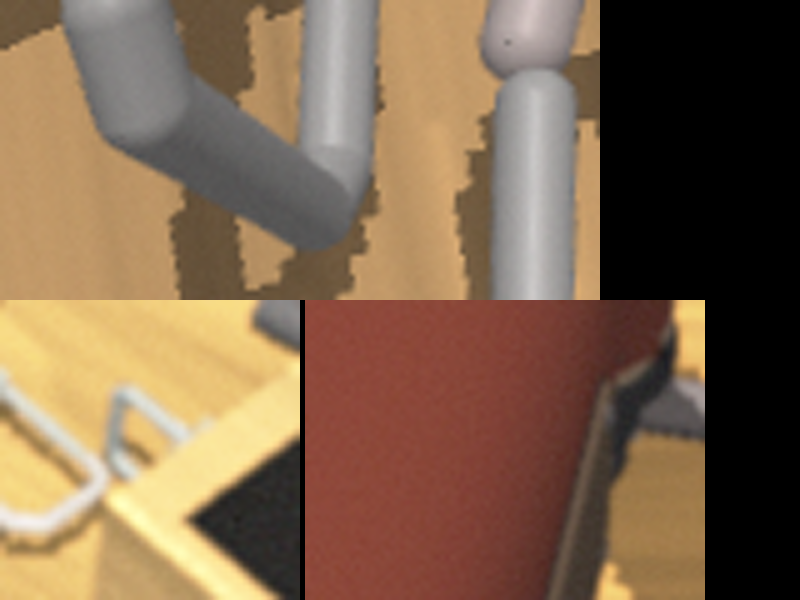

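The enlarged crop puts the bar's top corner at about (179,20), its bottom corner at (215,40) and the gate-tip/nose gap at (255,15). The eye is ≈ (528,102,54), which relative to the loop is 24 mm ahead and 51 mm to the side. I need to shift forward 8 mm, then look again nearer.

```bash
cat >> h.py <<'E'
H=np.radians(78.3);h_=np.array([np.cos(H),np.sin(H),0]);g_=np.array([-h_[1],h_[0],0])
def rel(f,g,z=0,**k):
    from workcell import r
    return r.line_to(list(np.array(r.current_tool_pos())+f*h_+g*g_+[0,0,z]),**k)
E
python3 - <<'E'
from h import *
from workcell import r
rel(8,0,v=60);rel(0,13,v=60)
print(r.current_time(),r.current_tool_pos(),r.current_contact_force())
w=snap("wrist","w3")
cv2.imwrite("pics/c3.png",cv2.resize(cv2.cvtColor(w["frame"],4)[0:120,140:300],(800,600),interpolation=2))
E
```

```text
7.575 [544.98195302  -1.73256793  53.08505119] [ 0.54969851  0.06638422 -1.36148723]
```

View pics/c3.png

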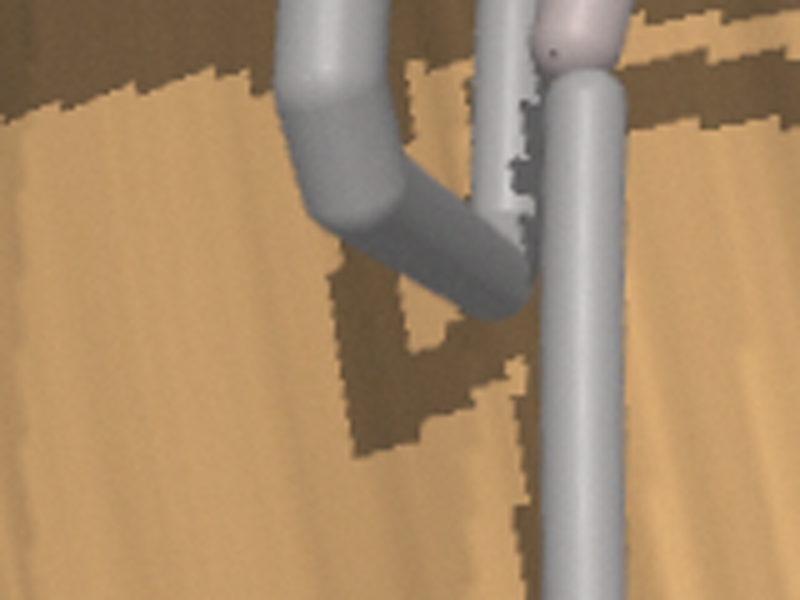

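The bar's vertical part runs from crop (360,185) to (492,275). The gate tip/nose gap is at (585,70), and the gate line is at column 585. The bar is now roughly 15 mm beside the gate and a little behind its tip.

```bash
python3 - <<'E'
from h import *
w=pickle.load(open("pics/w3.pkl","rb"))
f=lambda u,v,z:onz(w,140+u/5,v/5,z,True)
gap=f(585,72,54)
for p in (f(360,185,72),f(492,275,36),f(425,232,54)):
    d=p-gap;print(p,"ahead of tip",d@h_,"side",d@g_)
print("gap",gap,"gatemid",f(585,250,54), (f(585,250,54)-gap)@h_)
E
```

```text
[527.08424867 102.92489844  72.        ] ahead of tip -13.59013531970904 side 13.256804606911308
[527.87225222 102.36418354  36.        ] ahead of tip -13.979403034445472 side 12.37146769112563
[526.74687118 103.16886111  54.        ] ahead of tip -13.419657381343457 side 13.636644865731228
gap [542.82152092 113.54435739  54.        ] gatemid [539.84304426  97.65545566  54.        ] -16.1627722455343
```

```bash
python3 - <<'E'
from h import *
from workcell import r
F=lambda:np.round([r.current_contact_force()@h_ if 0 else np.dot(r.current_contact_force(),h_),np.dot(r.current_contact_force(),g_)],1)
rel(-2,0,v=50);p0=np.array(r.current_tool_pos())
for d in (10,18,26,34,40,46,50,53.5):
    x=p0+d*g_; st=r.line_to(list(x),v=50,f_stop=14)
    c=np.array(r.current_tool_pos()); print(d,st,round((c-p0)@g_,1),F(),r.current_time())
    if st: break
w=snap("wrist","w4");snap("scene","s4")
cv2.imwrite("pics/c4.png",cv2.resize(cv2.cvtColor(w["frame"],4)[0:200,180:447],(800,600),interpolation=2))
E
```

```text
10 False 9.7 [-1.4 -2.8] 8.2167
18 False 17.8 [-1.3 -2.7] 8.525
26 False 26.0 [-2.6 -2.7] 8.8333
34 False 34.1 [-2.  -2.7] 9.1417
40 False 40.0 [-1.8 -2.8] 9.4083
46 False 46.1 [-2.4 -3.1] 9.675
50 False 51.0 [-0.3  0.2] 9.925
53.5 False 54.1 [ 0.1 -0. ] 10.175
```

View pics/c4.png

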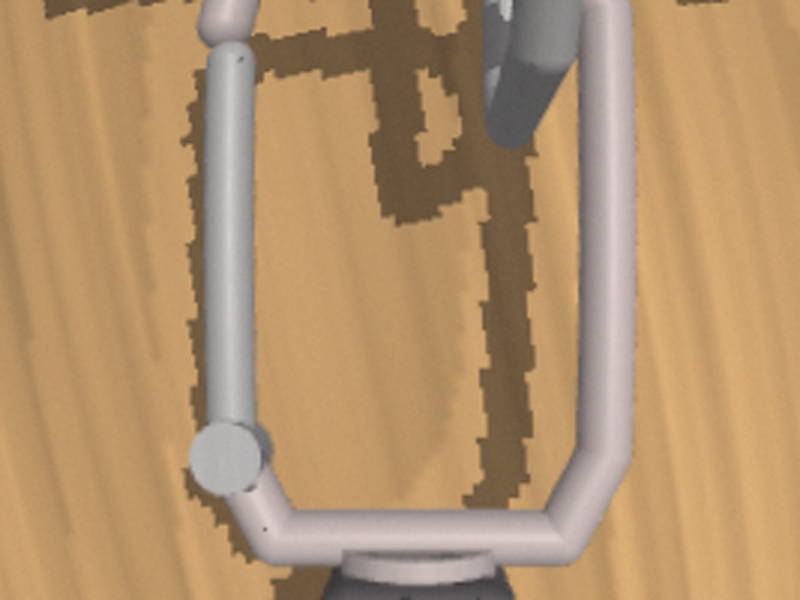

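The gate has snapped shut. It lies straight along the rest line at crop column 230, with the bar inside the loop at (510,130), beside the spine. The contact force has dropped to 0. Next I centre the bar and pull the drawer out to its stop.

```bash
python3 - <<'E'
from h import *
from workcell import r
F=lambda:np.round([np.dot(r.current_contact_force(),h_),np.dot(r.current_contact_force(),g_)],1)
print(rel(0,-14,v=60,f_stop=10),F())
p0=np.array(r.current_tool_pos())
for d in list(range(10,121,10)):
    st=r.line_to(list(p0-d*h_),v=50,f_stop=15)
    print(d,st,round((p0-np.array(r.current_tool_pos()))@h_,1),F(),r.current_time())
    if st: break
snap("wrist","w5");snap("scene","s5")
E
```

```text
False [0.2 0.5]
10 False 10.4 [-0.   0.1] 11.0083
20 False 20.4 [0.1 0.6] 11.3583
30 False 30.5 [-0.2 -0.2] 11.7083
40 False 40.5 [ 0.3 -0.4] 12.0583
50 False 50.5 [-0.9 -0.1] 12.4083
60 False 60.5 [-0.4 -0.4] 12.7583
70 False 70.5 [0.3 0.4] 13.1083
80 False 80.5 [ 1.3 -0. ] 13.4583
90 True 87.4 [ 4.8 -0.8] 13.7083
```

```bash
python3 - <<'E'
from h import *
from workcell import r
p=np.array(r.current_tool_pos());print(rel(-4,0,v=20,f_stop=15),(p-np.array(r.current_tool_pos()))@h_)
rel(1.5,0,v=30)
c=r.current_tool_pos();print(c)
print(r.line_to([c[0],c[1],36.5],v=30,f_stop=4),r.current_tool_pos(),r.current_contact_force())
snap("wrist","w6")
r.ungrasp();r.pause(0.3);c=r.current_tool_pos()
r.line_to([c[0],c[1],150],v=100);r.line_to([c[0],c[1]-30,260],v=150)
r.pause(.3);print(r.current_time(),r.current_contact_force())
w=snap("wrist","w7");s=snap("scene","s7")
e=np.zeros((600,800,3),np.uint8)
e[:300,:480]=cv2.resize(cv2.cvtColor(w["frame"],4),(480,300),interpolation=3)
e[300:,:480]=cv2.resize(cv2.cvtColor(s["frame"],4)[170:295,260:460],(480,300),interpolation=2)
e[:300,485:785]=cv2.resize(cv2.cvtColor(w["frame"],4)[60:210,240:390],(300,300),interpolation=2)
cv2.imwrite("pics/c7.png",e)
E
```

```text
True 0.0664577741129144
[488.44743354 -80.2731458   52.17695421]
True [488.17424355 -80.09311807  37.43376998] [-0.2062599   1.25412294  4.41281926]
18.2 [ 0.27022719 -1.06627394 -1.18696569]
```

View pics/c7.png

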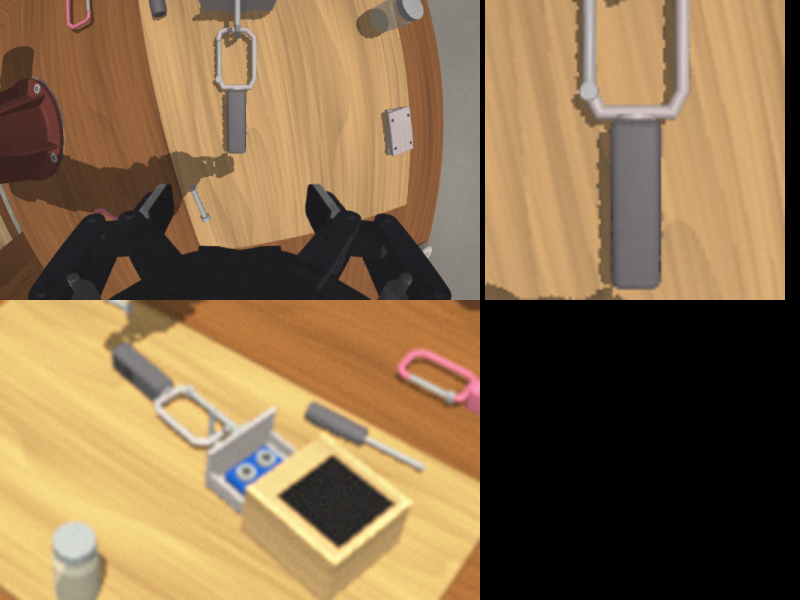

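The drawer is fully out, with the blue holder visible at (260,465). The handle lies flat at (236,120), its gate is shut and it is still clipped on. The screwdriver, jar, pads and kingpin look undisturbed, and the gripper is clear.

```bash
python3 -c "
from workcell import r
print(r.hand_in())"
```

```text
the job is handed in; nothing more can be done
None
```

I clipped the snap hook onto the drawer's eye, drew the drawer out to its stop by the handle, left the handle flat on the board still clipped on, and handed the job in at about 18 s of the 54 s allowed.

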